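# Tip the shortbread into the bowl and put the scoop away

## Robot

A 7-joint arm with a two-finger parallel gripper is mounted at the origin on a cart in front of the work surface, level with it; the furniture and walls round the work are solid. World frame = base frame: x ahead of the robot, y to its left, z up, the work surface at z = 0. Lengths are in m, angles in rad, forces in N, time in s.
With the tool pointing down it reaches from about 0.4 to 0.875 m from the base axis. Payload 19.3 kg.
Tool frame: the origin (TCP) lies midway between the tips of the shut fingers; the grasp point (between the pads) lies 19 mm behind it (tcp_to_grasp is the z of the grasp point in the tool frame, in m); z points along the fingers, y is the line along which they close (so a half turn about z gives the same grasp; the last joint's range is limited). The gripper opens to 85 mm and grips with 20 to 120 N. Pads are 22 mm wide; open, the fingers measure 114 mm over their backs; the gripper's body (76 mm by 85 mm) begins 54 mm behind the grasp point. The pads swing forward as they close: fully open they stand 13 mm farther back than shut.
Start: joints at [1.061, 0.521, -0.036, 1.599, 0.021, 1.021, -0.113], TCP at [0.266, -0.566, 0.231] pointing down, gripper open.
Joint ranges: [-2.91, 2.91], [-0.3, 2.13], [-1.5, 1.42], [0.17, 2.43], [-1.26, 4.41], [0.16, 1.93], [-2.52, 2.52]. Speed limits (rad/s): [1.89, 1.89, 2.39, 2.39, 3.01, 3.01, 3.01].

## Interface

Orientations are given as [roll, pitch, yaw] about the fixed x, y, z axes, in that order (R = Rz(yaw) Ry(pitch) Rx(roll)).
In Python, from workcell import * gives the robot as it stands.
- The arm moves only by the tool send_rows, never from a script. Its argument "increments" is a list of rows, each a list of 3 entries, a list of its own where there are three numbers: the shift along the tool's x, y, z in mm, then the turn, a rotation vector about the tool's x, y, z in degrees, then the gripper's target within -1 to 1 (fully open at 1, half-way at 0, shut at -1). In form: [[[x, y, z], [wx, wy, wz], grip], ...]. A call has 1 to 10 rows; each row is the pose to reach, as a shift and turn from the pose commanded when the call began, along the tool's axes at that moment; what a row does not reach only later rows make up. A row lasts 1/10 s, in which the tool goes at most 50 mm and 8.59 degrees, less where a joint would pass 70% of its speed; a pose out of reach is approached as far as the arm can. A call with a gripper value outside its range is refused whole. The fingers move at their own pace and stop on an object; "newtons" is the grip in N (left out, the last holds). Time passes only in rows, so rows that repeat a pose let the fingers close. It gives the time, the measured TCP pose, the force, the opening and the grip force at its end, in the units of the state.
- observe(): the state, without advancing time (a new reading comes with each control period).
- grab_frame(name): name is "side" or "top"; returns the picture (480x640x3 uint8, blue, green, red); there is no depth.
- camera_params(name): a dict with "fovy" (degrees; the focal length in pixels is half the picture's height over the tangent of half this angle, whatever the lens; pixels are square), "cx", "cy" (the principal point, pixels), "distortion" ([k1, k2, p1, p2, k3] as OpenCV has them; the pictures are not rectified), "extrinsics" (4x4, takes a point from world to camera coordinates). Camera axes: x right, y down, z forward; pixel columns grow to the right and rows downward; lengths in m; the calibration is good to about 2 mm. A picture is of the moment at which its call begins. camera_params takes no time and is no camera call.
- job_done(): hands the job in; it is judged then, once.
The state is a dict: "clock": time; "qpos": joint angles; "qd": joint speeds; "joint_efforts": joint torques, N m; "position": TCP position; "tool_rot": TCP orientation; "force": force on the tool from outside, world axes, zero at the start; "moment": the same for the moment, N m; "grip_width": finger opening in m; "finger_force": force on a finger pad.
Only numpy, scipy, OpenCV 4.12 (cv2) and the standard library are available. Lean on these libraries where they do the work, as an engineer would, in place of code of your own. Each camera call takes 0.05 s, during which the arm holds its last target. There are 200 camera calls.

## Task

Carry the loaded scoop level over to the serving bowl and tip all three shortbread fingers into the bowl from close above its rim, without spilling or touching them. Then lay the empty scoop flat on the worktop and let go, take it again another way, and stand it in the narrow utensil crock with its handle down and its pan up. Leave the bowl and the crock upright about where they are, and do not disturb the other things.

Things in the scene. Friction and masses are not known exactly. Their poses are not given: they have to be found in the camera images.
- scoop: flat scoop, 225 mm long, 0.18 kg. Origin under the middle of the steel pan's rear edge; x from handle to nose, z up out of the pan. Pan x = 0 to 90 mm, 84 mm wide, 3 mm floor, side walls 20 mm, rear wall 27 mm high, front (nose) open. Wooden handle bar x = -5 to -135 mm, 16 mm wide (y), 20 mm high, centre line 28 mm above the underside. Starts flat, loaded; empty it lies stably flat
- scoop_grip (a point): point on the handle's centre line (28 mm above the pan's underside) 42 mm behind the scoop's origin, free to be gripped across the 16 mm width; axes as the scoop's
- scoop_pan (a point): centre of the pan, 45 mm ahead of the scoop's origin and 10 mm above its underside
- scoop_nose (a point): middle of the open front edge of the pan, 90 mm ahead of the scoop's origin
- scoop_end (a point): free end of the handle, 135 mm behind the scoop's origin, on the handle's centre line
- biscuit_a_center (a point): centre of the first shortbread finger, a hard biscuit bar 70 x 22 x 14 mm, 30 g, x along its length; it lies in the scoop and slides out at 25 to 37 degrees of nose-down tilt
- biscuit_b_center (a point): centre of the second shortbread finger, a hard biscuit bar 70 x 22 x 14 mm, 30 g, x along its length; it lies in the scoop and slides out at 25 to 37 degrees of nose-down tilt
- biscuit_c_center (a point): centre of the third shortbread finger, a hard biscuit bar 70 x 22 x 14 mm, 30 g, x along its length; it lies in the scoop and slides out at 25 to 37 degrees of nose-down tilt
- bowl: white round serving bowl, 170 mm across the rim, 55 mm high, wall 5 mm, 0.7 kg, loose on the worktop; origin at the centre of its underside
- bowl_rim (a point): centre of the bowl's mouth, 55 mm above its underside
- crock: white narrow cylindrical utensil crock, 68 mm outer diameter (foot 82 mm), 75 mm high, bore 56 mm, inner floor 8 mm above its underside, 0.8 kg, loose on the worktop; origin at the centre of its underside. The bowl and the crock may have changed places
- crock_rim (a point): centre of the crock's mouth, 75 mm above its underside
- mug: spotted mug, bystander, about 92 x 127 x 93 mm; origin under its middle
- remote: black remote control, bystander, 192 x 48 x 19 mm, long side along its x; origin under its middle
- green_bottle: green squeeze bottle with an orange cap, bystander, 43 x 59 x 151 mm; origin under its middle
- pepper: shaker with a grey cap, bystander, 44 mm across, 90 mm high; origin under its middle
Mind the look-alikes: they are no part of the job. Leave any turquoise look-alike of the part that bears biscuit_c_center alone.

How it is judged:
By the outcome, as a careful person would: the job done as asked, in the order asked, and still so for the second after the job is handed in, with the robot touching nothing.
It also fails if it takes over 72 s, if anything falls off the work surface, if the arm or the gripper's body presses on something with over 40 N, if the wrist force passes 120 N, or if a joint passes its speed limit or range.

## Working session

There is one attempt and no reset: what is moved stays moved. The work goes in short steps, Python scripts to look and compute and a tool call to move; the robot and the scene stay as the last step left them, time stands still between calls to the robot, and variables do not carry over. Pictures are saved under pics/ and viewed, at most 10 in all, crops included, and the job is handed in when it is done.

Besides the shell and the picture viewer there is one more tool, called after "Request:" by a JSON object that holds its "name" and its "arguments", one argument or row to a line. send_rows: Moves the arm, as the interface text tells. Its arguments: {"type":"object","properties":{"increments":{"type":"array"},"newtons":{"type":"number"}},"required":["increments"]}

```bash
ls; mkdir -p pics; python3 - <<'E'
from workcell import *
import cv2
print(observe())
for n in("side","top"):
    cv2.imwrite(f"pics/{n}0.png",grab_frame(n)); print(n,camera_params(n))
E
```

```text
pics
{'clock': 0.0, 'qpos': array([ 1.06081348,  0.52200953, -0.03631708,  1.59995646,  0.02118539,
        1.02110181, -0.11281563]), 'qd': array([-0.00152178, -0.00110662,  0.00066599, -0.00145836,  0.00120618,
       -0.00015959,  0.00158022]), 'joint_efforts': array([ 3.94699919e-04, -9.27101827e+01,  1.97934575e+00, -3.69922149e+01,
        1.76330935e-02,  8.52133351e-03,  4.06969298e-05]), 'position': array([ 0.26592274, -0.56525999,  0.2307471 ]), 'tool_rot': array([-3.14050414e+00,  6.94437606e-05,  4.39739763e-01]), 'force': array([-0.96985246,  0.04040734,  0.10422747]), 'moment': array([-0.06862389,  0.00316757,  0.00255984]), 'finger_force': 0.0, 'grip_width': 0.08554004714255092}
side {'fovy': 57.166987092287336, 'cx': 319.4000798520079, 'cy': 229.91460129136948, 'distortion': array([-0.00072123,  0.        ,  0.        ,  0.        ,  0.        ]), 'extrinsics': array([[-0.97935313, -0.20203386,  0.00705386,  0.5257328 ],
       [-0.15068095,  0.70627055, -0.69172044,  0.2001142 ],
       [ 0.13476902, -0.67850146, -0.72213093,  0.80210362],
       [ 0.        ,  0.        ,  0.        ,  1.        ]])}
top {'fovy': 42.84154343515961, 'cx': 328.3858530985598, 'cy': 247.05233653565384, 'distortion': array([-0.12905303,  0.        ,  0.        ,  0.        ,  0.        ]), 'extrinsics': array([[ 0.05166054, -0.99864997, -0.00542397, -0.12465706],
       [-0.91474109, -0.04513917, -0.40151113,  0.53716424],
       [ 0.40072425,  0.02570381, -0.91583808,  1.39188841],
       [ 0.        ,  0.        ,  0.        ,  1.        ]])}
```

View pics/top0.png

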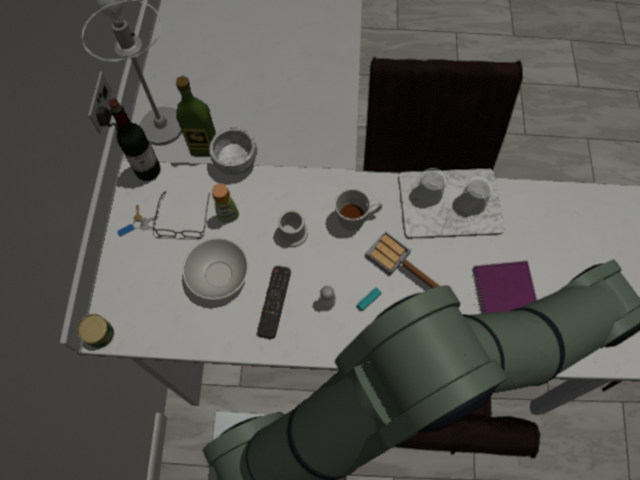

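View pics/side0.png

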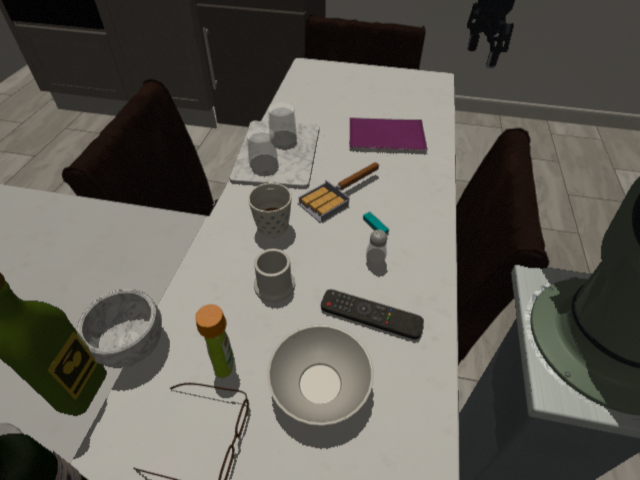

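The top picture shows the scoop pan at about (388,253) with its handle end near (437,287), the crock at (292,227), the bowl at (215,271), and the remote at (274,302). The side picture shows the scoop at (325,200), its handle end at (377,167), the crock at (274,272) and the bowl at (320,375).

```bash
cat > h.py <<'E'
import numpy as np, cv2
from workcell import *
def cam(n):
    p=camera_params(n); f=240/np.tan(np.radians(p["fovy"]/2))
    return np.array([[f,0,p["cx"]],[0,f,p["cy"]],[0,0,1]]),np.array(p["distortion"]),np.array(p["extrinsics"])
def ray(n,uv):
    K,d,E=cam(n); q=cv2.undistortPoints(np.array([[uv]],float),K,d)[0,0]
    R,t=E[:3,:3],E[:3,3]; return -R.T@t,R.T@np.array([q[0],q[1],1])
def onz(n,uv,z):
    c,r=ray(n,uv); return c+r*(z-c[2])/r[2]
def tri(us,ut):
    A=[];b=[]
    for n,uv in(("side",us),("top",ut)):
        c,r=ray(n,uv); r/=np.linalg.norm(r); P=np.eye(3)-np.outer(r,r); A.append(P);b.append(P@c)
    x=np.linalg.lstsq(np.vstack(A),np.hstack(b),rcond=None)[0]; return x
def proj(n,P):
    K,d,E=cam(n); return cv2.projectPoints(np.atleast_2d(P).astype(float),cv2.Rodrigues(E[:3,:3])[0],E[:3,3],K,d)[0][:,0]
E
python3 - <<'E'
import cv2,numpy as np
t=cv2.imread("pics/top0.png");s=cv2.imread("pics/side0.png")
r=lambda im,x,y,w,h,k:cv2.resize(im[y:y+h,x:x+w],None,fx=k,fy=k,interpolation=cv2.INTER_CUBIC)
a=np.hstack([r(t,355,225,100,75,4),r(s,290,150,100,75,4)])
b=np.hstack([r(t,170,200,150,112,400/150)[:298],r(s,240,240,150,200,298/200)[:, :][:298]])
b=cv2.copyMakeBorder(b,0,0,0,800-b.shape[1],cv2.BORDER_CONSTANT)
cv2.imwrite("pics/c0.png",np.vstack([a,b])[:600])
from h import *
for n,uv,z in(("top",(388,253),.01),("top",(437,287),.028),("side",(325,200),.01),("side",(377,167),.028),("top",(292,221),.075),("side",(273,262),.075),("top",(215,268),.055),("side",(320,365),.055)):print(n,uv,onz(n,uv,z))
E
```

```text
top (388, 253) [ 0.57816904 -0.25206762  0.01      ]
top (437, 287) [ 0.4823801  -0.37685661  0.028     ]
side (325, 200) [ 0.57515376 -0.25110605  0.01      ]
side (377, 167) [ 0.46803868 -0.37893682  0.028     ]
top (292, 221) [0.62762033 0.00108723 0.075     ]
side (273, 262) [0.62446513 0.00856256 0.075     ]
top (215, 268) [0.49567963 0.18859516 0.055     ]
side (320, 365) [0.49845118 0.1831396  0.055     ]
```

View pics/c0.png

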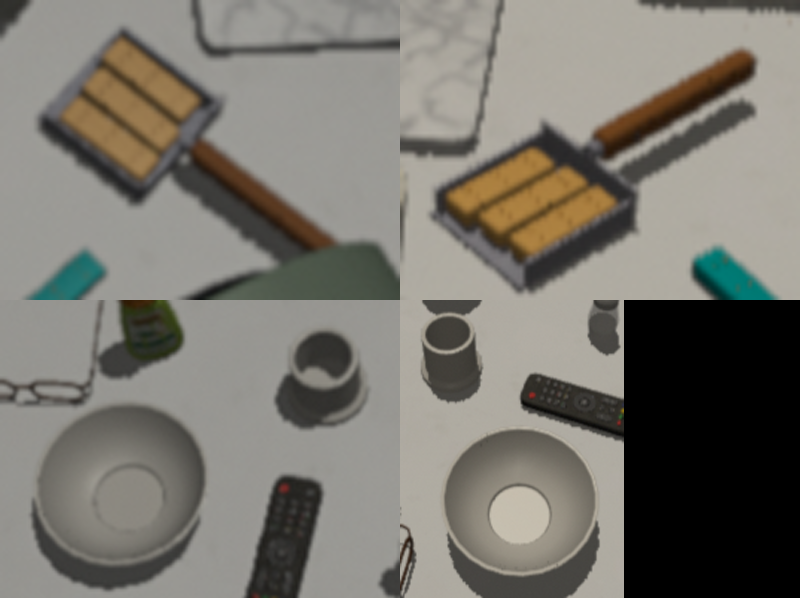

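```bash
cat > fit.py <<'E'
from h import *
from scipy.optimize import least_squares
# scoop
P=np.array
side=[((-.135,0,.028),(377,165.5)),((-.005,0,.028),(339.5,185.5)),((.09,.042,0),(321,222)),((.09,-.042,0),(300,203.5)),((0,.042,.027),(348.7,197)),((0,-.042,.027),(326,181))]
top=[((.09,-.042,.02),(385.5,232.5)),((.09,.042,.01),(365.3,255)),((0,-.042,.027),(410.3,249.5)),((0,.042,.0),(390,275)),((-.005,0,.028),(403,262))]
def T(v,p):
    c,s=np.cos(v[2]),np.sin(v[2]); return np.array([[v[0]+c*x-s*y,v[1]+s*x+c*y,z] for x,y,z in p])
def res(v):
    return np.concatenate([(proj(n,T(v,[a for a,_ in L]))-[b for _,b in L]).ravel() for n,L in(("side",side),("top",top))])
r=least_squares(res,[.55,-.28,.87],loss='soft_l1');print("scoop origin,yaw deg",r.x[:2],np.degrees(r.x[2]));print(res(r.x).round(1))
th=np.linspace(0,6.283,180)
def ring(R,z,bb):
    def f(v):
        o=[]
        for n,b in bb.items():
            q=proj(n,np.c_[v[0]+R*np.cos(th),v[1]+R*np.sin(th),0*th+z]); o+=list(np.r_[q.min(0),q.max(0)]-b)
        return P(o)
    r=least_squares(f,[.55,.1]);print(r.x,f(r.x).round(1))
tb=lambda x0,y0,x1,y1:[170+x0*.375,200+(y0-300)*.375,170+x1*.375,200+(y1-300)*.375]
sb=lambda x0,y0,x1,y1:[240+(x0-400)/1.49,240+(y0-300)/1.49,240+(x1-400)/1.49,240+(y1-300)/1.49]
ring(.034,.075,{"top":tb(289,331,361,388),"side":sb(420,313,477,353)})
ring(.085,.055,{"top":tb(37,403,206,562),"side":sb(443,428,598,576)})
for n,uv in(("top",(328,290)),("side",(378,240)),("side",(272,302)),("top",(274,268)),("top",(352,205)),("side",(322,295)),("side",(422,330))):print(n,uv,onz(n,uv,.09 if uv[0] in(328,378) else 0.02))
E
python3 fit.py
```

```text
scoop origin,yaw deg [ 0.55022324 -0.2843269 ] 52.66936629080454
[ 0.4 -1.6  0.1  0.3  0.1 -0.1 -2.1 -0.6  1.6 -1.1  0.4 -2.6 -2.1 -2.
 -2.  -0.7  0.3  0.  -0.   1.2 -0.6 -0.1]
[0.62539413 0.00502189] [-1.1 -1.7 -1.8  0.7  1.4 -1.8 -0.5 -0.7]
[0.49551903 0.19119857] [-3.  -1.1  0.1  1.6 -1.8 -2.4  1.6 -0.2]
top (328, 290) [ 0.43887673 -0.10167408  0.09      ]
side (378, 240) [ 0.43780593 -0.07434482  0.09      ]
side (272, 302) [0.61579157 0.05994266 0.02      ]
top (274, 268) [0.51705582 0.04279922 0.02      ]
top (352, 205) [ 0.71038029 -0.15218181  0.02      ]
side (322, 295) [0.52677905 0.02475926 0.02      ]
side (422, 330) [0.33604491 0.06232408 0.02      ]
```

```bash
cat >> h.py <<'E'
from scipy.spatial.transform import Rotation as Ro
def go(p,yaw,pitch=0,tcp=False):
    """p grasp point (or tcp) ; tool: x along yaw, z down, then nose pitched (deg, + nose down) about scoop y"""
    R=Ro.from_euler('z',yaw,degrees=True)*Ro.from_euler('y',pitch,degrees=True)*Ro.from_euler('x',180,degrees=True)
    t=np.array(p,float)+(0 if tcp else R.apply([0,0,.019]))
    o=observe(); R0=Ro.from_euler('xyz',o["tool_rot"])
    print("shift mm",(R0.inv().apply(t-o["position"])*1e3).round(1),"rot deg",(R0.inv()*R).as_rotvec(degrees=True).round(2),"tcp target",t.round(4))
E
python3 - <<'E'
from h import *
go((.525,-.318,.10),52.7)
E
```

```text
shift mm [ 339.7 -113.3  149.9] rot deg [-6.00e-02 -1.00e-02 -2.75e+01] tcp target [ 0.525 -0.318  0.081]
```

Request:
{"name": "send_rows", "arguments": {
  "increments": [
    [[40, -13, 17], [0, 0, -3], 1],
    [[85, -28, 37], [0, 0, -7], 1],
    [[130, -43, 57], [0, 0, -11], 1],
    [[175, -58, 77], [0, 0, -14], 1],
    [[220, -73, 97], [0, 0, -18], 1],
    [[265, -88, 117], [0, 0, -21], 1],
    [[305, -102, 135], [0, 0, -25], 1],
    [[330, -110, 146], [0, 0, -27], 1],
    [[340, -113, 150], [0, 0, -27.5], 1],
    [[340, -113, 150], [0, 0, -27.5], 1]
  ],
  "newtons": 90
}}

```text
clock: 1.1
position: [0.5261, -0.3172, 0.0805]
tool_rot: [-3.14, -0.0, 0.922]
force: [-0.3, -0.4, -0.1]
grip_width: 0.0855
finger_force: 0.0
```

```bash
python3 - <<'E'
from h import *
o=observe();print(o["clock"],o["qpos"].round(4),o["position"],o["tool_rot"],o["grip_width"])
t=grab_frame("top");s=grab_frame("side")
r=lambda im,x,y,w,h,k:cv2.resize(im[y:y+h,x:x+w],None,fx=k,fy=k,interpolation=cv2.INTER_CUBIC)
cv2.imwrite("pics/c1.png",np.hstack([r(t,350,220,100,120,4),r(s,290,80,100,120,4)]))
go((.525,-.318,.028),52.7)
E
```

```text
1.1 [ 0.5595  0.6952 -0.1669  1.7342  0.16    0.7267 -0.3384] [ 0.5261203  -0.3171611   0.08047219] [-3.14019507e+00 -2.63915685e-04  9.21698795e-01] 0.08552038787382452
shift mm [ 1.7 -0.9 72.5] rot deg [ 0.    0.05 -0.11] tcp target [ 0.525 -0.318  0.009]
```

View pics/c1.png

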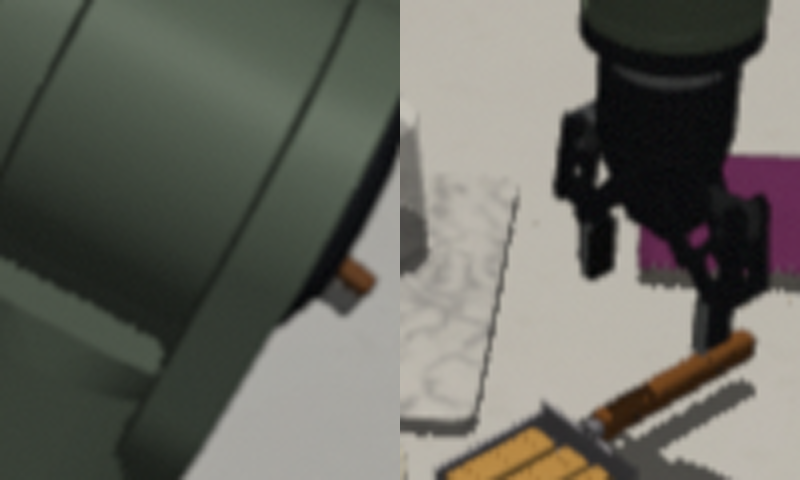

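The crop shows the open fingers straddling the handle, with the handle bar between them and the biscuits undisturbed at (325,200) in the side picture. Next I descend and close.

Request:
{"name": "send_rows", "arguments": {
  "increments": [
    [[0, 0, 15], [0, 0, 0], 1],
    [[1, 0, 40], [0, 0, 0], 1],
    [[1, 0, 60], [0, 0, 0], 0.5],
    [[1, 0, 70], [0, 0, 0], 0.2],
    [[1, 0, 72], [0, 0, 0], -0.2],
    [[1, 0, 72], [0, 0, 0], -0.4],
    [[1, 0, 72], [0, 0, 0], -0.5],
    [[1, 0, 72], [0, 0, 0], -0.6],
    [[1, 0, 72], [0, 0, 0], -0.7],
    [[1, 0, 72], [0, 0, 0], -1]
  ],
  "newtons": 60
}}

```text
clock: 2.2
position: [0.5265, -0.3181, 0.0101]
tool_rot: [3.141, 0.0, 0.92]
force: [-1.6, 0.4, 6.5]
grip_width: 0.0153
finger_force: 58.6
```

Request:
{"name": "send_rows", "arguments": {
  "increments": [
    [[0, 0, 0], [0, 0, 0], -1],
    [[0, 0, 0], [0, 0, 0], -1],
    [[0, 0, 0], [0, 0, 0], -1],
    [[0, 0, -2], [0, 0, 0], -1],
    [[0, 0, -5], [0, 0, 0], -1],
    [[0, 0, -10], [0, 0, 0], -1],
    [[0, 0, -15], [0, 0, 0], -1],
    [[0, 0, -18], [0, 0, 0], -1],
    [[0, 0, -20], [0, 0, 0], -1],
    [[0, 0, -20], [0, 0, 0], -1]
  ],
  "newtons": 110
}}

```text
clock: 3.2
position: [0.5263, -0.3178, 0.0296]
tool_rot: [3.141, -0.0, 0.92]
force: [0.1, -0.6, -3.2]
grip_width: 0.0144
finger_force: 107.5
```

```bash
python3 - <<'E'
from h import *
o=observe();print(o["clock"],o["qpos"].round(4),o["position"],o["tool_rot"],o["grip_width"],o["finger_force"],o["force"],o["moment"])
s=grab_frame("side")
r=lambda im,x,y,w,h,k:cv2.resize(im[y:y+h,x:x+w],None,fx=k,fy=k,interpolation=cv2.INTER_CUBIC)
cv2.imwrite("pics/c2.png",r(s,270,100,140,120,5))
E
```

```text
3.2 [ 0.5497  0.771  -0.1521  1.7495  0.1791  0.6342 -0.3556] [ 0.52634112 -0.31778353  0.02959599] [ 3.14124950e+00 -4.22660864e-05  9.19805102e-01] 0.014368546558759202 107.49486207962036 [ 0.08260801 -0.57147867 -3.16372412] [-0.18710413  0.15388261  0.04072704]
```

View pics/c2.png

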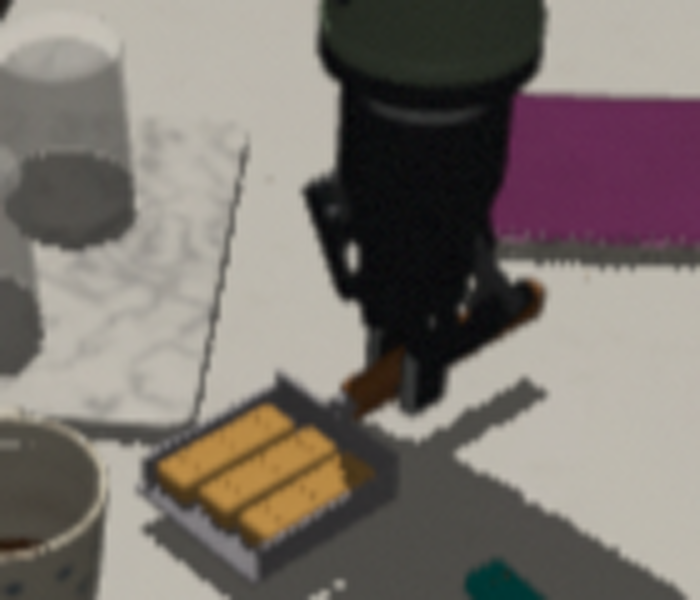

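The side picture shows the scoop lifted level, with the three biscuits in place and the handle firmly between the fingers. Next I fit a kinematic model so I can check reach.

```bash
cat > kin.py <<'E'
import numpy as np, itertools
from scipy.optimize import least_squares
from scipy.spatial.transform import Rotation as Ro
Q=np.array([[1.06081348,.52200953,-.03631708,1.59995646,.02118539,1.02110181,-.11281563],[.5595,.6952,-.1669,1.7342,.16,.7267,-.3384],[.5497,.771,-.1521,1.7495,.1791,.6342,-.3556]])
X=np.array([[.26592274,-.56525999,.2307471],[.5261203,-.3171611,.08047219],[.52634112,-.31778353,.02959599]])
A=np.array([[-3.1405,0,.43974],[-3.1402,-.00026,.9217],[3.14125,0,.9198]])
def fk(q,v,s):
    Z=lambda a:Ro.from_euler('z',a);Y=lambda a:Ro.from_euler('y',a)
    R=Z(s[0]*q[0]+v[4])*Y(q[1]); p=np.array([0,0,v[0]])+R.apply([v[6],0,v[1]])
    R=R*Z(s[1]*q[2])*Y(q[3]); p=p+R.apply([v[7],0,v[2]])
    R=R*Z(s[2]*q[4])*Y(q[5]); p=p+R.apply([0,0,v[3]])
    return p,R*Z(s[3]*q[6]+v[5])
def res(v,s):
    o=[]
    for q,x,a in zip(Q,X,A):
        p,R=fk(q,v,s); o+=list((p-x)*10)+list((R.inv()*Ro.from_euler('xyz',a)).as_rotvec())
    return np.array(o+list(np.array(v[6:])*.01))
def best():
    b=None
    for s in itertools.product((1,-1),repeat=4):
        for c in(-1.57,1.57):
            r=least_squares(res,[.3,.4,.4,.25,0,c,0,0],args=(s,))
            if b is None or r.cost<b[0]: b=(r.cost,r.x,s)
    return b
if __name__=="__main__":
    c,v,s=best();print(c,v.round(4),s);print(res(v,s).round(4))
E
python3 kin.py
```

```text
9.6719285502115e-06 [ 1.9248  0.4486  0.4028  1.8916 -0.0938  1.477   0.041  -0.0467] (-1, -1, -1, -1)
[-0.0001  0.     -0.0005  0.     -0.      0.      0.001   0.0008  0.003
  0.0001 -0.0001  0.     -0.001  -0.0007 -0.0025  0.     -0.0001 -0.
  0.0004 -0.0005]
```

```bash
python3 - <<'E'
from h import *
go((.495,.013,.20),90)
E
```

```text
shift mm [ 244.2 -225.3 -151.6] rot deg [  0.    -0.   -37.31] tcp target [0.495 0.013 0.181]
```

Request:
{"name": "send_rows", "arguments": {
  "increments": [
    [[0, 0, -6], [0, 0, 0], -1],
    [[0, 0, -20], [0, 0, 0], -1],
    [[0, 0, -40], [0, 0, 0], -1],
    [[0, 0, -65], [0, 0, 0], -1],
    [[0, 0, -90], [0, 0, 0], -1],
    [[0, 0, -115], [0, 0, 0], -1],
    [[0, 0, -132], [0, 0, 0], -1],
    [[0, 0, -144], [0, 0, 0], -1],
    [[0, 0, -150], [0, 0, 0], -1],
    [[0, 0, -151], [0, 0, 0], -1]
  ]
}}

```text
clock: 4.25
position: [0.5263, -0.3178, 0.1809]
tool_rot: [3.141, -0.0, 0.92]
force: [-0.6, 0.4, -3.0]
grip_width: 0.0143
finger_force: 107.6
```

```bash
python3 - <<'E'
from h import *
go((.495,.013,.20),90)
o=observe();print(o["qpos"].round(3),o["position"])
E
```

```text
shift mm [ 2.442e+02 -2.254e+02 -2.000e-01] rot deg [ 4.000e-02  1.000e-02 -3.731e+01] tcp target [0.495 0.013 0.181]
[ 0.574  0.564 -0.186  1.671  0.125  0.918 -0.311] [ 0.52628034 -0.31782644  0.18087344]
```

Request:
{"name": "send_rows", "arguments": {
  "increments": [
    [[3, -3, 0], [0, 0, -0.5], -1],
    [[10, -9, 0], [0, 0, -1.5], -1],
    [[22, -20, 0], [0, 0, -3.4], -1],
    [[39, -36, 0], [0, 0, -6], -1],
    [[58, -54, 0], [0, 0, -9], -1],
    [[77, -71, 0], [0, 0, -12], -1],
    [[97, -90, 0], [0, 0, -15], -1],
    [[117, -108, 0], [0, 0, -18], -1],
    [[135, -125, 0], [0, 0, -21], -1],
    [[150, -138, 0], [0, 0, -23], -1]
  ]
}}

```text
clock: 5.25
position: [0.5068, -0.1123, 0.1802]
tool_rot: [-3.141, -0.0, 1.326]
force: [0.3, -0.5, -3.1]
grip_width: 0.0141
finger_force: 107.7
```

```bash
python3 - <<'E'
from h import *
go((.495,.013,.20),90)
o=observe();print(o["qpos"].round(3),o["position"])
E
```

```text
shift mm [118.7 -41.8  -0.7] rot deg [-2.000e-02 -1.000e-02 -1.401e+01] tcp target [0.495 0.013 0.181]
[ 0.356  0.436 -0.331  1.916  0.188  0.82  -0.319] [ 0.50684028 -0.11231319  0.18024261]
```

Request:
{"name": "send_rows", "arguments": {
  "increments": [
    [[9, -4, 0], [0, 0, -1.2], -1],
    [[23, -9, 0], [0, 0, -3], -1],
    [[41, -15, 0], [0, 0, -5], -1],
    [[60, -22, 0], [0, 0, -7.5], -1],
    [[79, -28, 0], [0, 0, -9.5], -1],
    [[96, -34, 0], [0, 0, -11.5], -1],
    [[108, -38, 0], [0, 0, -13], -1],
    [[115, -41, 0], [0, 0, -13.7], -1],
    [[118, -42, -1], [0, 0, -14], -1],
    [[118, -42, -1], [0, 0, -14], -1]
  ]
}}

```text
clock: 6.25
position: [0.4959, 0.0099, 0.1814]
tool_rot: [3.142, 0.0, 1.565]
force: [0.2, 0.1, -3.0]
grip_width: 0.0141
finger_force: 107.7
```

```bash
python3 - <<'E'
from h import *
c0=np.array([.495,.19]); 
def tip(th,zn,fw):
    t=np.radians(th); g=(c0[0],c0[1]+fw-(.132*np.cos(t)-.028*np.sin(t)),zn+.132*np.sin(t)+.028*np.cos(t)); print(th,end=' '); go(g,90,th)
for th,zn,fw in((0,.15,-.045),(10,.09,-.045),(20,.065,-.045),(26,.062,-.045),(30,.062,-.045),(34,.062,-.045),(38,.062,-.045),(42,.062,-.045),(46,.062,-.045),(50,.062,-.045)):tip(th,zn,fw)
o=observe();print(o["qpos"].round(3),o["position"])
t=grab_frame("top");s=grab_frame("side")
r=lambda im,x,y,w,h,k:cv2.resize(im[y:y+h,x:x+w],None,fx=k,fy=k,interpolation=cv2.INTER_CUBIC)
cv2.imwrite("pics/c3.png",np.hstack([r(t,160,180,200,240,2),r(s,200,200,240,280,480/280)[:480]]))
E
```

```text
0 shift mm [ 3.1 -0.9 22.4] rot deg [ 0.01  0.   -0.31] tcp target [0.495 0.013 0.159]
10 shift mm [ 6.7 -0.9 59.6] rot deg [-0.02 -9.99 -0.31] tcp target [0.495  0.0166 0.1218]
20 shift mm [14.1 -1.  62.8] rot deg [ -0.05 -19.99  -0.3 ] tcp target [0.495  0.024  0.1186]
26 shift mm [20.4 -1.  53.4] rot deg [ -0.06 -25.99  -0.3 ] tcp target [0.495  0.0303 0.128 ]
30 shift mm [25.3 -1.  45.6] rot deg [ -0.08 -29.99  -0.3 ] tcp target [0.495  0.0352 0.1358]
34 shift mm [30.7 -1.1 38.1] rot deg [ -0.09 -33.99  -0.3 ] tcp target [0.495  0.0406 0.1433]
38 shift mm [36.6 -1.1 31. ] rot deg [ -0.1  -37.99  -0.3 ] tcp target [0.495  0.0465 0.1504]
42 shift mm [43.  -1.1 24.4] rot deg [ -0.11 -41.99  -0.29] tcp target [0.495  0.0529 0.157 ]
46 shift mm [49.9 -1.2 18.2] rot deg [ -0.12 -45.99  -0.29] tcp target [0.495  0.0598 0.1632]
50 shift mm [57.1 -1.2 12.5] rot deg [ -0.13 -49.99  -0.29] tcp target [0.495  0.067  0.1689]
[ 0.187  0.41  -0.42   1.969  0.227  0.808 -0.364] [0.49588811 0.00991502 0.18140511]
```

View pics/c3.png

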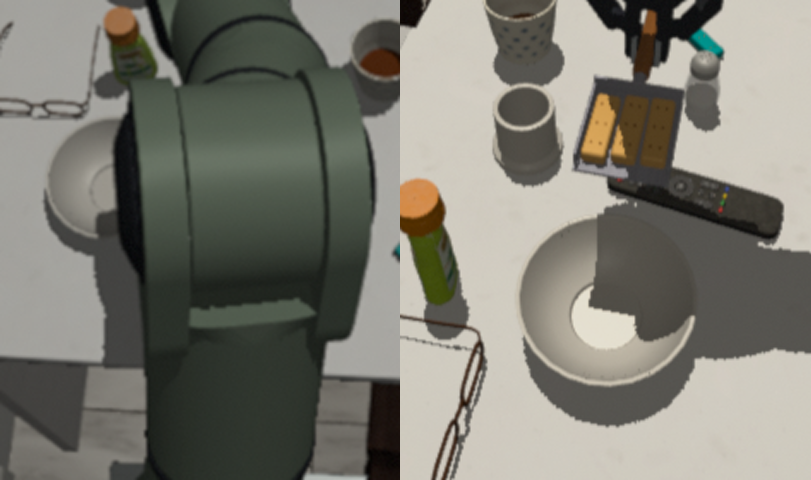

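The side crop shows all three biscuits in the level scoop, with the nose edge midpoint at about (329,301) and the bowl free ahead of it.

Request:
{"name": "send_rows", "arguments": {
  "increments": [
    [[3, -1, 3], [0, 0, -0.3], -1],
    [[3, -1, 10], [0, 0, -0.3], -1],
    [[3, -1, 20], [0, -1, -0.3], -1],
    [[4, -1, 32], [0, -3, -0.3], -1],
    [[5, -1, 44], [0, -6, -0.3], -1],
    [[7, -1, 54], [0, -10, -0.3], -1],
    [[10, -1, 60], [0, -14, -0.3], -1],
    [[13, -1, 63], [0, -18, -0.3], -1],
    [[14, -1, 63], [0, -20, -0.3], -1],
    [[14, -1, 63], [0, -20, -0.3], -1]
  ]
}}

```text
clock: 7.35
position: [0.4946, 0.0254, 0.1173]
tool_rot: [-3.139, 0.349, 1.574]
force: [-0.0, -0.3, -2.3]
grip_width: 0.0143
finger_force: 107.7
```

```bash
python3 - <<'E'
from h import *
print(proj("side",[(.4959,.1419,.172)]))
c0=np.array([.495,.19]); 
def tip(th,zn,fw):
    t=np.radians(th); g=(c0[0],c0[1]+fw-(.132*np.cos(t)-.028*np.sin(t)),zn+.132*np.sin(t)+.028*np.cos(t)); print(th,end=' '); go(g,90,th)
for th in (20,24,28,32,36,40,44,48,52):tip(th,.062,-.045)
o=observe();print(o["qpos"].round(4),o["position"],o["tool_rot"])
# nose position in side image for check
R=Ro.from_euler('xyz',o["tool_rot"]); n=o["position"]+R.apply([.132,0,-.019+.028]);print("nose",n,proj("side",[n]))
s=grab_frame("side"); cv2.imwrite("pics/c4.png",cv2.resize(s[200:480,200:440],None,fx=2,fy=2,interpolation=cv2.INTER_CUBIC))
E
```

```text
[[327.97014656 302.35078119]]
20 shift mm [-0.7  0.4  2.1] rot deg [-0.06  0.02  0.18] tcp target [0.495  0.024  0.1156]
24 shift mm [ 0.3  0.4 -7.1] rot deg [-0.06 -3.98  0.19] tcp target [0.495  0.0281 0.1239]
28 shift mm [  1.8   0.4 -16.2] rot deg [-0.05 -7.98  0.19] tcp target [0.495  0.0327 0.1319]
32 shift mm [  4.1   0.4 -25.2] rot deg [ -0.05 -11.98   0.19] tcp target [0.495  0.0378 0.1396]
36 shift mm [  6.9   0.4 -34. ] rot deg [ -0.04 -15.98   0.19] tcp target [0.495  0.0435 0.1469]
40 shift mm [ 10.3   0.4 -42.5] rot deg [ -0.03 -19.98   0.19] tcp target [0.495  0.0497 0.1537]
44 shift mm [ 14.4   0.4 -50.8] rot deg [ -0.03 -23.98   0.2 ] tcp target [0.495  0.0563 0.1602]
48 shift mm [ 19.    0.4 -58.9] rot deg [-2.000e-02 -2.798e+01  2.000e-01] tcp target [0.495  0.0634 0.1661]
52 shift mm [ 24.1   0.4 -66.5] rot deg [-1.000e-02 -3.198e+01  2.000e-01] tcp target [0.495  0.0708 0.1716]
[-0.2282  0.5486 -0.2109  1.9936  0.5836  0.851  -0.8572] [0.49458526 0.02538737 0.11731513] [-3.13929006  0.34939047  1.57422086]
nose [0.49415036 0.14633043 0.063672  ] [[327.11468855 342.5302553 ]]
```

View pics/c4.png

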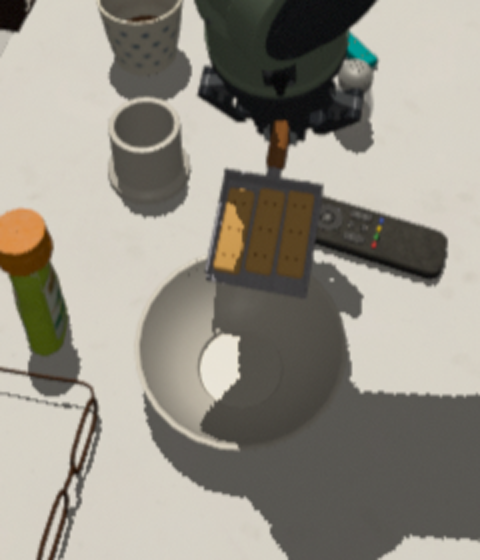

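The nose edge midpoint is at (329,343), as predicted, and sits inside the bowl mouth with the biscuits still in the pan. Next I tilt slowly.

Request:
{"name": "send_rows", "arguments": {
  "increments": [
    [[0, 0, -3], [0, -2, 0], -1],
    [[0, 0, -7], [0, -4, 0], -1],
    [[1, 0, -11], [0, -6, 0], -1],
    [[2, 0, -16], [0, -8, 0], -1],
    [[3, 0, -20], [0, -10, 0], -1],
    [[4, 0, -25], [0, -12, 0], -1],
    [[5, 0, -29], [0, -14, 0], -1],
    [[7, 0, -34], [0, -16, 0], -1],
    [[8, 0, -38], [0, -18, 0], -1],
    [[10, 0, -42], [0, -20, 0], -1]
  ]
}}

```text
clock: 8.4
position: [0.4951, 0.0473, 0.1549]
tool_rot: [3.141, 0.7, 1.569]
force: [0.3, -0.6, -1.3]
grip_width: 0.0139
finger_force: 107.8
```

Request:
{"name": "send_rows", "arguments": {
  "increments": [
    [[0, 0, -4], [0, -2, 0], -1],
    [[1, 0, -9], [0, -4, 0], -1],
    [[2, 0, -13], [0, -6, 0], -1],
    [[4, 0, -18], [0, -9, 0], -1],
    [[5, 0, -22], [0, -12, 0], -1],
    [[6, 0, -24], [0, -13, 0], -1],
    [[6, 0, -24], [0, -13, 0], -1],
    [[6, 0, -24], [0, -13, 0], -1],
    [[6, 0, -24], [0, -13, 0], -1],
    [[6, 0, -24], [0, -13, 0], -1]
  ]
}}

```text
clock: 9.4
position: [0.495, 0.0673, 0.1692]
tool_rot: [-3.141, 0.924, 1.57]
force: [-0.0, 0.1, -2.7]
grip_width: 0.0141
finger_force: 107.9
```

```bash
python3 - <<'E'
from h import *
o=observe();print(o["qpos"].round(4),o["position"],o["tool_rot"],o["force"])
go((.49,-.02,.26),90,0)
s=grab_frame("side"); cv2.imwrite("pics/c5.png",cv2.resize(s[200:480,200:440],None,fx=2,fy=2,interpolation=cv2.INTER_CUBIC))
E
```

```text
[-0.6214  0.7324 -0.093   1.8061  0.722   1.3967 -1.1459] [0.49503108 0.06725877 0.16917845] [-3.14085958  0.92440815  1.57039512] [-0.03480381  0.09552448 -2.68146875]
shift mm [-109.9   -5.    26.4] rot deg [-5.000e-02  5.296e+01 -4.000e-02] tcp target [ 0.49  -0.02   0.241]
```

View pics/c5.png

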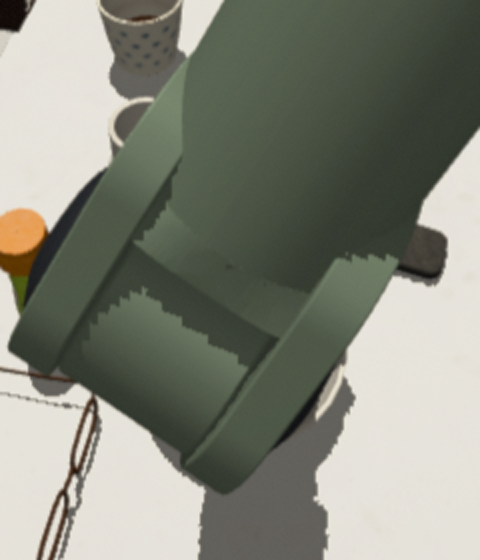

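Request:
{"name": "send_rows", "arguments": {
  "increments": [
    [[0, 0, 0], [0, 0, 0], -1],
    [[-2, 0, -2], [0, 0, 0], -1],
    [[-6, 0, -4], [0, 0, 0], -1],
    [[-10, 0, -8], [0, 0, 0], -1],
    [[-16, 0, -12], [0, 0, 0], -1],
    [[-24, 0, -18], [0, 0, 0], -1],
    [[-32, 0, -24], [0, 0, 0], -1],
    [[-38, 0, -28], [0, 0, 0], -1],
    [[-40, 0, -30], [0, 0, 0], -1],
    [[-40, 0, -30], [0, 0, 0], -1]
  ]
}}

```text
clock: 10.45
position: [0.4951, 0.0677, 0.2192]
tool_rot: [-3.141, 0.925, 1.571]
force: [-0.7, 0.1, -2.2]
grip_width: 0.0144
finger_force: 107.9
```

```bash
python3 - <<'E'
from h import *
f=[]
for i in range(4):
    s=grab_frame("side");o=observe();f.append(o["force"][2])
print(np.round(f,2),o["position"],o["tool_rot"],o["clock"])
hsv=cv2.cvtColor(s,cv2.COLOR_BGR2HSV); s0=cv2.cvtColor(cv2.imread("pics/side0.png"),cv2.COLOR_BGR2HSV)
m=lambda h:((h[...,0]>10)&(h[...,0]<25)&(h[...,1]>110)&(h[...,2]>60)).astype(np.uint8)
for h in(s0,hsv):
    n,l,st,c=cv2.connectedComponentsWithStats(m(h)); print([(st[i,4],c[i].round()) for i in range(1,n) if st[i,4]>15])
go((.49,-.06,.26),90,0)
E
```

```text
[-1.94 -2.13 -3.07 -1.29] [0.49488624 0.06754893 0.21856621] [-3.13925064  0.92530904  1.57249915] 10.65
[(np.int32(175), array([358., 174.])), (np.int32(659), array([322., 200.])), (np.int32(760), array([210., 321.]))]
[(np.int32(56), array([199., 314.])), (np.int32(564), array([ 72., 365.])), (np.int32(21), array([ 67., 356.])), (np.int32(193), array([ 72., 363.]))]
shift mm [-94.6  -4.9  88.4] rot deg [-8.000e-02  5.302e+01  3.000e-02] tcp target [ 0.49  -0.06   0.241]
```

Request:
{"name": "send_rows", "arguments": {
  "increments": [
    [[-5, 0, 2], [0, 3, 0], -1],
    [[-14, 0, 8], [0, 8, 0], -1],
    [[-26, -1, 18], [0, 14, 0], -1],
    [[-40, -2, 32], [0, 21, 0], -1],
    [[-54, -3, 46], [0, 28, 0], -1],
    [[-68, -4, 60], [0, 35, 0], -1],
    [[-80, -4, 72], [0, 42, 0], -1],
    [[-90, -5, 82], [0, 48, 0], -1],
    [[-95, -5, 88], [0, 53, 0], -1],
    [[-95, -5, 88], [0, 53, 0], -1]
  ]
}}

```text
clock: 11.65
position: [0.4895, -0.0638, 0.2418]
tool_rot: [-3.141, -0.002, 1.564]
force: [-0.4, 0.8, -2.6]
grip_width: 0.0139
finger_force: 107.8
```

```bash
python3 - <<'E'
from h import *
f=[]
for i in range(4):
    s=grab_frame("side");o=observe();f.append(o["force"][2])
print(np.round(f,2),o["position"],o["tool_rot"],o["clock"],o["qpos"].round(4))
hsv=cv2.cvtColor(s,cv2.COLOR_BGR2HSV)
m=((hsv[...,0]>10)&(hsv[...,0]<25)&(hsv[...,1]>90)&(hsv[...,2]>40)).astype(np.uint8)
n,l,st,c=cv2.connectedComponentsWithStats(m); print([(st[i,4],c[i].round()) for i in range(1,n) if st[i,4]>15])
cv2.imwrite("pics/c6.png",cv2.resize(s[150:450,180:440],None,fx=2,fy=2,interpolation=cv2.INTER_CUBIC))
E
```

```text
[-2.37 -2.33 -2.14 -2.14] [ 0.48982883 -0.05903149  0.2414842 ] [-3.13982982e+00  6.71111350e-04  1.57202324e+00] 11.85 [ 0.1714  0.3076 -0.2139  1.9177  0.0813  0.9262 -0.0805]
[(np.int32(322), array([357., 168.])), (np.int32(22), array([271., 209.])), (np.int32(810), array([210., 321.])), (np.int32(608), array([ 73., 366.])), (np.int32(23), array([225., 340.])), (np.int32(1761), array([323., 363.])), (np.int32(30), array([ 67., 357.])), (np.int32(205), array([ 72., 363.])), (np.int32(23), array([226., 389.])), (np.int32(27), array([237., 434.])), (np.int32(29), array([229., 467.])), (np.int32(16), array([221., 472.]))]
```

View pics/c6.png

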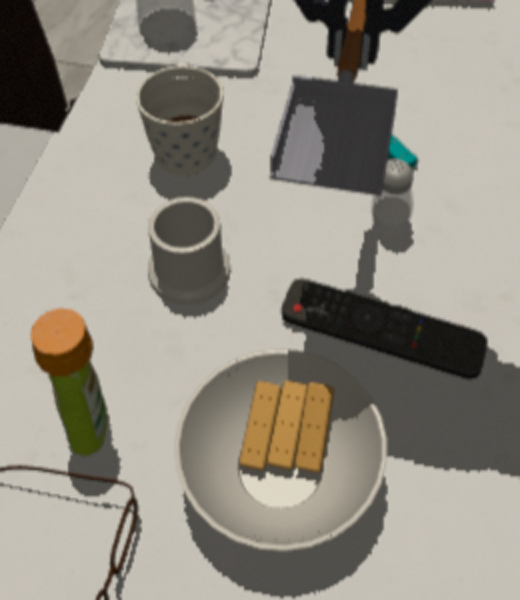

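```bash
cat > ik.py <<'E'
from kin import *
import kin
kin.Q=np.vstack([Q,[-.2282,.5486,-.2109,1.9936,.5836,.851,-.8572],[-.6214,.7324,-.093,1.8061,.722,1.3967,-1.1459],[.1714,.3076,-.2139,1.9177,.0813,.9262,-.0805]])
kin.X=np.vstack([X,[.49458526,.02538737,.11731513],[.49503108,.06725877,.16917845],[.48982883,-.05903149,.2414842]])
kin.A=np.vstack([A,[-3.13929,.34939,1.57422],[-3.14086,.92441,1.5704],[-3.13983,.00067,1.57202]])
c,v,s=best()
if __name__=="__main__":
    print(c,v.round(4),s,abs(res(v,s)).max())
lo=np.array([-2.91,-.3,-1.5,.17,-1.26,.16,-2.52]);hi=np.array([2.91,2.13,1.42,2.43,4.41,1.93,2.52])
def ik(g,yaw,pitch,q0):
    R=Ro.from_euler('z',yaw,degrees=True)*Ro.from_euler('y',pitch,degrees=True)*Ro.from_euler('x',180,degrees=True)
    t=np.array(g)+R.apply([0,0,.019])
    def f(q):
        p,Rq=fk(q,v,s); return np.r_[(p-t)*20,(Rq.inv()*R).as_rotvec()*5,(q-q0)*.01]
    r=least_squares(f,np.clip(q0,lo+.01,hi-.01),bounds=(lo+.03,hi-.03)); e=f(r.x)
    return r.x,np.abs(e[:3]).max()/20*1e3,np.degrees(np.abs(e[3:6]).max()/5)
if __name__=="__main__":
    def chain(q,L):
        for g,y,p in L:
            q,a,b=ik(g,y,p,q); print(np.round(g,3),y,p,q.round(2),"err mm,deg",round(a,1),round(b,1))
    q=np.array([.1714,.3076,-.2139,1.9177,.0813,.9262,-.0805])
    # lay down at (.525,-.318) yaw 52.7, regrasp with pitch +30, then upright at crock yaw g
    for g in(90,52,120,0):
        print("g",g)
        chain(q,[((.525,-.318,.15),52.7,0),((.533,-.308,.15),52.7,30),((.533,-.308,.028),52.7,30),((.533,-.308,.25),52.7,30),((.60,-.15,.30),(52.7+g)/2,-10),((.625,0,.30),g,-40),((.625,0,.22),g,-55),((.625,0,.12),g,-40),((.625,0,.12),g,-60)])
E
python3 ik.py
```

```text
0.03311293836186023 [ 0.2982  0.5273  0.3831  0.3355 -0.0932  1.4847  0.0231 -0.021 ] (-1, -1, -1, -1) 0.1706143402608501
g 90
[ 0.525 -0.318  0.15 ] 52.7 0 [ 0.46  0.61 -0.01  1.72  0.01  0.81 -0.2 ] err mm,deg 0.0 0.0
[ 0.533 -0.308  0.15 ] 52.7 30 [ 0.01  0.74  0.3   1.62  0.36  0.99 -0.61] err mm,deg 0.0 0.0
[ 0.533 -0.308  0.028] 52.7 30 [ 0.01  0.92  0.3   1.66  0.35  0.8  -0.7 ] err mm,deg 0.0 0.0
[ 0.533 -0.308  0.25 ] 52.7 30 [ 0.01  0.63  0.31  1.53  0.35  1.18 -0.53] err mm,deg 0.0 0.0
[ 0.6  -0.15  0.3 ] 71.35 -10 [ 0.27  0.47 -0.04  1.54 -0.17  1.13 -0.02] err mm,deg 0.0 0.0
[0.625 0.    0.3  ] 90 -40 [ 0.41  0.62 -0.33  1.5  -0.52  1.26  0.35] err mm,deg 0.0 0.0
[0.625 0.    0.22 ] 90 -55 [ 0.53  0.82 -0.42  1.56 -0.65  1.22  0.56] err mm,deg 0.0 0.0
[0.625 0.    0.12 ] 90 -40 [ 0.4   0.83 -0.31  1.64 -0.54  0.97  0.55] err mm,deg 0.0 0.0
[0.625 0.    0.12 ] 90 -60 [ 0.56  1.01 -0.44  1.57 -0.66  1.14  0.69] err mm,deg 0.0 0.0
g 52
[ 0.525 -0.318  0.15 ] 52.7 0 [ 0.46  0.61 -0.01  1.72  0.01  0.81 -0.2 ] err mm,deg 0.0 0.0
[ 0.533 -0.308  0.15 ] 52.7 30 [ 0.01  0.74  0.
[... 1659 characters left out ...]
1  0.74  0.3   1.62  0.36  0.99 -0.61] err mm,deg 0.0 0.0
[ 0.533 -0.308  0.028] 52.7 30 [ 0.01  0.92  0.3   1.66  0.35  0.8  -0.7 ] err mm,deg 0.0 0.0
[ 0.533 -0.308  0.25 ] 52.7 30 [ 0.01  0.63  0.31  1.53  0.35  1.18 -0.53] err mm,deg 0.0 0.0
[ 0.6  -0.15  0.3 ] 26.35 -10 [ 0.09  0.41  0.19  1.65 -0.24  0.98 -0.72] err mm,deg 0.0 0.0
[0.625 0.    0.3  ] 0 -40 [-0.53  0.27  0.56  2.15 -1.23  0.19 -0.44] err mm,deg 0.1 0.1
[0.625 0.    0.22 ] 0 -55 [-0.45  0.36  0.48  2.11 -1.23  0.19 -0.46] err mm,deg 30.4 18.7
[0.625 0.    0.12 ] 0 -40 [-0.33  0.55  0.34  2.08 -1.23  0.19 -0.46] err mm,deg 19.0 13.1
[0.625 0.    0.12 ] 0 -60 [-0.38  0.52  0.39  2.06 -1.23  0.19 -0.48] err mm,deg 43.8 30.0
```

All three biscuits lie in the bowl at about (286,425) in the crop, the pan is empty, and nothing else has moved. Next I lay the scoop back on its original, known-clear spot.

```bash
python3 - <<'E'
from h import *
go((.5265,-.318,.15),52.7,0); go((.5265,-.318,.0291),52.7,0)
print("bottle",onz("side",(222,375),0),onz("top",(228,219),0),"cap",tri((212,318),(221,190)))
E
```

```text
shift mm [-258.9   36.5  110.6] rot deg [-0.08  0.07 37.37] tcp target [ 0.5265 -0.318   0.131 ]
shift mm [-258.9   36.8  231.5] rot deg [-0.08  0.07 37.37] tcp target [ 0.5265 -0.318   0.0101]
bottle [0.6633021  0.20811358 0.        ] [0.66179656 0.18350613 0.        ] cap [0.67056747 0.18173026 0.13858289]
```

Request:
{"name": "send_rows", "arguments": {
  "increments": [
    [[-10, 1, 0], [0, 0, 2], -1],
    [[-35, 5, 0], [0, 0, 6], -1],
    [[-70, 10, 4], [0, 0, 11], -1],
    [[-110, 15, 12], [0, 0, 17], -1],
    [[-150, 21, 25], [0, 0, 23], -1],
    [[-190, 27, 45], [0, 0, 29], -1],
    [[-225, 32, 70], [0, 0, 33], -1],
    [[-248, 35, 92], [0, 0, 36], -1],
    [[-258, 36, 107], [0, 0, 37], -1],
    [[-259, 37, 115], [0, 0, 37.4], -1]
  ]
}}

```text
clock: 12.85
position: [0.5259, -0.3201, 0.1251]
tool_rot: [-3.139, 0.002, 0.915]
force: [-0.3, 0.3, -2.5]
grip_width: 0.0146
finger_force: 107.7
```

Request:
{"name": "send_rows", "arguments": {
  "increments": [
    [[0, 0, 10], [0, 0, 0], -1],
    [[0, 0, 30], [0, 0, 0], -1],
    [[0, 0, 55], [0, 0, 0], -1],
    [[0, 0, 80], [0, 0, 0], -1],
    [[0, 0, 96], [0, 0, 0], -1],
    [[0, 0, 104], [0, 0, 0], -1],
    [[0, 0, 108], [0, 0, 0], -1],
    [[0, 0, 108], [0, 0, 0], -1]
  ]
}}

```text
clock: 13.65
position: [0.527, -0.3188, 0.0191]
tool_rot: [-3.141, 0.0, 0.918]
force: [0.4, 0.8, -2.5]
grip_width: 0.0146
finger_force: 107.7
```

```bash
python3 - <<'E'
from h import *
go((.5265,-.318,.0291),52.7,0); o=observe();print(o["clock"],o["position"],o["force"],o["moment"])
E
```

```text
shift mm [ 0.3 -0.9  9. ] rot deg [-0.02  0.02 -0.09] tcp target [ 0.5265 -0.318   0.0101]
13.65 [ 0.52701723 -0.31877009  0.01910297] [ 0.39858503  0.77429764 -2.47183348] [-0.10150178  0.13138138  0.00364657]
```

Descend the last bit in small steps, then release and back off straight up.

Request:
{"name": "send_rows", "arguments": {
  "increments": [
    [[0, 0, 3], [0, 0, 0], -1],
    [[0, 0, 6], [0, 0, 0], -1],
    [[0, 0, 8], [0, 0, 0], -1],
    [[0, 0, 9.5], [0, 0, 0], -1],
    [[0, 0, 9.5], [0, 0, 0], -1]
  ],
  "newtons": 60
}}

```text
clock: 14.15
position: [0.5268, -0.3192, 0.0099]
tool_rot: [-3.141, 0.001, 0.917]
force: [-4.8, 1.1, 12.4]
grip_width: 0.0142
finger_force: 110.3
```

Request:
{"name": "send_rows", "arguments": {
  "increments": [
    [[0, 0, 0], [0, 0, 0], -0.6],
    [[0, 0, 0], [0, 0, 0], -0.3],
    [[0, 0, 0], [0, 0, 0], 0.2],
    [[0, 0, 0], [0, 0, 0], 1],
    [[0, 0, 0], [0, 0, 0], 1],
    [[0, 0, 0], [0, 0, 0], 1],
    [[0, 0, -15], [0, 0, 0], 1],
    [[0, 0, -45], [0, 0, 0], 1],
    [[0, 0, -80], [0, 0, 0], 1],
    [[0, 0, -90], [0, 0, 0], 1]
  ]
}}

```text
clock: 15.15
position: [0.5282, -0.3198, 0.1037]
tool_rot: [3.137, -0.0, 0.918]
force: [-0.2, -0.3, 0.8]
grip_width: 0.0856
finger_force: 0.0
```

```bash
python3 - <<'E'
from h import *
o=observe();print(o["clock"],o["position"],o["force"],o["grip_width"])
# regrasp 33 mm behind origin: origin = old grip + 42mm fwd
y=np.radians(52.7); d=np.array([np.cos(y),np.sin(y),0]); O=np.array([.5268,-.3185,0])+.042*d; print("origin",O)
for z in(.11,.029): go(O-.034*d+[0,0,z],52.7,30)
a=cv2.imread("pics/side0.png");s=grab_frame("side")
cv2.imwrite("pics/c7.png",np.hstack([a[140:240,280:400],s[140:240,280:400]]))
m=cv2.absdiff(a[180:230,290:345],s[180:230,290:345]);print(m.mean())
E
```

```text
15.15 [ 0.52818419 -0.31977102  0.10368628] [-0.19431777 -0.32067865  0.75260794] 0.08555477663551739
origin [ 0.55225151 -0.28509011  0.        ]
shift mm [-1.3 -1.9 10.1] rot deg [  0.2  -30.02  -0.19] tcp target [ 0.5259 -0.3197  0.0935]
shift mm [-1.4 -2.2 91.1] rot deg [  0.2  -30.02  -0.19] tcp target [ 0.5259 -0.3197  0.0125]
23.637212121212123
```

Request:
{"name": "send_rows", "arguments": {
  "increments": [
    [[0, 0, -5], [0, -5, 0], 1],
    [[0, 0, 0], [0, -12, 0], 1],
    [[0, -1, 5], [0, -19, 0], 1],
    [[-1, -2, 10], [0, -26, -0.2], 1],
    [[-1, -2, 10], [0, -30, -0.2], 1],
    [[-1, -2, 20], [0, -30, -0.2], 1],
    [[-1, -2, 45], [0, -30, -0.2], 1],
    [[-1, -2, 65], [0, -30, -0.2], 1],
    [[-1, -2, 75], [0, -30, -0.2], 1],
    [[-1, -2, 75], [0, -30, -0.2], 1]
  ]
}}

```text
clock: 16.2
position: [0.5234, -0.319, 0.0232]
tool_rot: [-3.138, 0.524, 0.922]
force: [-0.8, 0.3, 0.2]
grip_width: 0.0853
finger_force: 0.0
```

```bash
python3 - <<'E'
from h import *
o=observe();print(o["clock"],o["position"],o["force"],o["grip_width"],o["qpos"].round(3))
y=np.radians(52.7); d=np.array([np.cos(y),np.sin(y),0]); O=np.array([.55225,-.28509,0])
go(O-.034*d+[0,0,.030],52.7,30)
s=grab_frame("side")
cv2.imwrite("pics/c8.png",cv2.resize(s[100:240,270:410],None,fx=4,fy=4,interpolation=cv2.INTER_CUBIC))
E
```

```text
16.2 [ 0.52335064 -0.31895883  0.02320638] [-0.84034441  0.31502423  0.21089491] 0.08527522972772893 [ 0.007  0.923  0.309  1.665  0.309  0.831 -0.663]
shift mm [5.7 2.5 7.9] rot deg [-0.17  0.01  0.09] tcp target [ 0.5259 -0.3197  0.0135]
```

View pics/c8.png

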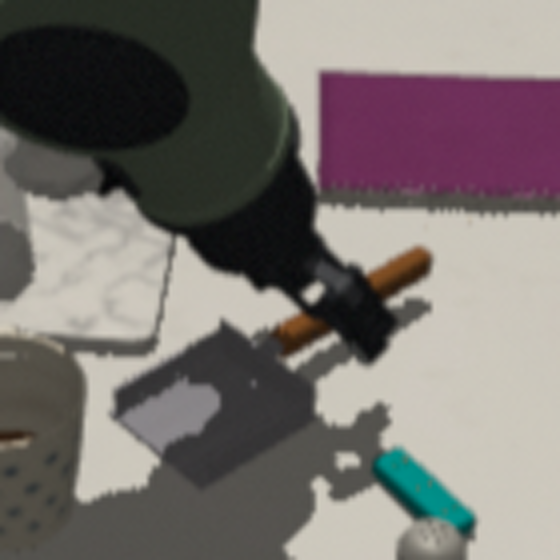

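The scoop lies flat and empty, and the tilted fingers straddle the handle at about (330,310) in the crop. Next I close on it and lift.

Request:
{"name": "send_rows", "arguments": {
  "increments": [
    [[3, 1, 4], [0, 0, 0], 1],
    [[5, 2, 7], [0, 0, 0], 0.5],
    [[5, 2, 7], [0, 0, 0], 0],
    [[5, 2, 7], [0, 0, 0], -0.5],
    [[5, 2, 7], [0, 0, 0], -0.7],
    [[5, 2, 7], [0, 0, 0], -1],
    [[5, 2, 7], [0, 0, 0], -1],
    [[5, 2, 7], [0, 0, 0], -1],
    [[5, 2, 7], [0, 0, 0], -1],
    [[5, 2, 7], [0, 0, 0], -1]
  ],
  "newtons": 100
}}

```text
clock: 17.25
position: [0.5268, -0.319, 0.016]
tool_rot: [-3.14, 0.524, 0.922]
force: [0.3, 0.7, 6.4]
grip_width: 0.0143
finger_force: 97.6
```

```bash
python3 - <<'E'
from h import *
o=observe();print(o["clock"],o["position"],o["tool_rot"],o["force"],o["grip_width"])
R=Ro.from_euler('xyz',o["tool_rot"]);print("grasp",o["position"]-R.apply([0,0,.019]))
go(np.array([.533,-.312,.28]),52.7,30)
E
```

```text
17.25 [ 0.52677104 -0.31899702  0.01596594] [-3.14005949  0.52406628  0.92197366] [0.27533555 0.70395227 6.37575669] 0.01430677634217278
grasp [ 0.53253926 -0.31143895  0.03241596]
shift mm [-124.     0.4 -214.3] rot deg [-0.03  0.03  0.11] tcp target [ 0.5272 -0.3196  0.2635]
```

```bash
cat >> h.py <<'E'
def place(zend,lam,off,yaw=100,cx=.6254,cy=.005):
    "handle end centre at height zend, off (m) along lean direction from crock axis"
    y=np.radians(yaw); g=np.array([np.cos(y),np.sin(y),0])
    Rs=Ro.from_euler('z',yaw,degrees=True)*Ro.from_euler('y',-(90-lam),degrees=True)
    G=np.array([cx,cy,zend])+off*g+Rs.apply([.102,0,.0044]); print("grasp",G.round(3),end=' '); go(G,yaw,30-(90-lam))
E
python3 - <<'E'
from h import *
import ik
place(.15,12,-.007)
q=observe()["qpos"]
for G,y,p in (((.533,-.312,.28),52.7,30),((.55,-.25,.30),60,0),((.60,-.12,.32),80,-25),((.62,.01,.25),100,-48),((.62,.01,.11),100,-48),((.62,.01,.11),100,-38)):
    q,a,b=ik.ik(G,y,p,q);print(G,q.round(2),round(a,1),round(b,1))
E
```

```text
grasp [0.624 0.015 0.251] shift mm [ 178.2 -135.4 -359.2] rot deg [  7.87  73.25 -50.26] tcp target [0.6212 0.0287 0.238 ]
(0.533, -0.312, 0.28) [ 0.    0.61  0.33  1.49  0.34  1.23 -0.49] 0.0 0.0
(0.55, -0.25, 0.3) [ 0.25  0.45  0.13  1.57 -0.06  1.13 -0.12] 0.0 0.0
(0.6, -0.12, 0.32) [ 0.39  0.5  -0.12  1.51 -0.39  1.25  0.26] 0.0 0.0
(0.62, 0.01, 0.25) [ 0.41  0.77 -0.34  1.45 -0.54  1.36  0.53] 0.0 0.0
(0.62, 0.01, 0.11) [ 0.41  0.94 -0.33  1.52 -0.53  1.16  0.67] 0.0 0.0
(0.62, 0.01, 0.11) [ 0.33  0.86 -0.26  1.57 -0.47  1.06  0.61] 0.0 0.0
```

Request:
{"name": "send_rows", "arguments": {
  "increments": [
    [[-3, 0, -5], [0, 0, 0], -1],
    [[-10, 0, -17], [0, 0, 0], -1],
    [[-22, 0, -38], [0, 0, 0], -1],
    [[-38, 0, -65], [0, 0, 0], -1],
    [[-56, 0, -97], [0, 0, 0], -1],
    [[-75, 0, -130], [0, 0, 0], -1],
    [[-94, 0, -162], [0, 0, 0], -1],
    [[-110, 0, -190], [0, 0, 0], -1],
    [[-120, 0, -208], [0, 0, 0], -1],
    [[-124, 0, -214], [0, 0, 0], -1]
  ]
}}

```text
clock: 18.25
position: [0.5271, -0.3198, 0.2659]
tool_rot: [3.14, 0.522, 0.92]
force: [0.1, 0.1, -3.5]
grip_width: 0.0144
finger_force: 97.7
```

```bash
python3 - <<'E'
from h import *
o=observe();print(o["clock"],o["position"],o["force"],o["qpos"].round(2))
go((.56,-.24,.31),65,0)
go((.60,-.12,.31),82,-25)
E
```

```text
18.25 [ 0.52708601 -0.31975891  0.26591287] [ 0.05714672  0.05327012 -3.52571952] [-0.02  0.6   0.34  1.54  0.31  1.23 -0.49]
shift mm [ 59.8 -22.  -63.4] rot deg [ -3.12  29.83 -11.98] tcp target [ 0.56  -0.24   0.291]
shift mm [ 168.7  -66.7 -128.2] rot deg [ -1.22  53.72 -30.34] tcp target [ 0.6011 -0.112   0.2928]
```

Request:
{"name": "send_rows", "arguments": {
  "increments": [
    [[5, -2, -5], [-0.3, 3, -1], -1],
    [[15, -6, -16], [-1, 8, -3], -1],
    [[30, -11, -32], [-1.5, 15, -6], -1],
    [[45, -17, -48], [-2.3, 22, -9], -1],
    [[60, -22, -63], [-3, 30, -12], -1],
    [[84, -32, -79], [-3, 36, -16], -1],
    [[110, -43, -95], [-2.5, 42, -20], -1],
    [[137, -54, -110], [-2, 48, -25], -1],
    [[160, -63, -123], [-1.5, 52, -29], -1],
    [[169, -67, -128], [-1.2, 53.7, -30.3], -1]
  ]
}}

```text
clock: 19.25
position: [0.6005, -0.1103, 0.2884]
tool_rot: [-3.136, -0.439, 1.43]
force: [-0.9, -0.2, -2.5]
grip_width: 0.0144
finger_force: 97.7
```

```bash
python3 - <<'E'
from h import *
o=observe();print(o["clock"],o["position"],o["tool_rot"],o["force"],o["qpos"].round(2))
place(.16,12,-.007)
E
```

```text
19.25 [ 0.6005439  -0.11027763  0.28844228] [-3.13557948 -0.43921117  1.43025835] [-0.88864826 -0.19177105 -2.5236634 ] [ 0.38  0.51 -0.11  1.54 -0.41  1.19  0.32]
grasp [0.624 0.015 0.261] shift mm [109.9   1.6  96.3] rot deg [ 10.49  22.6  -14.66] tcp target [0.6212 0.0287 0.248 ]
```

Request:
{"name": "send_rows", "arguments": {
  "increments": [
    [[6, 0, 5], [0.6, 1.2, -0.8], -1],
    [[18, 0, 16], [1.7, 3.7, -2.4], -1],
    [[35, 0.5, 31], [3.3, 7.2, -4.7], -1],
    [[54, 1, 47], [5.1, 11, -7.2], -1],
    [[73, 1, 64], [7, 15, -9.8], -1],
    [[90, 1.3, 79], [8.6, 18.5, -12], -1],
    [[102, 1.5, 90], [9.8, 21, -13.6], -1],
    [[110, 1.6, 96], [10.5, 22.6, -14.7], -1],
    [[110, 1.6, 96], [10.5, 22.6, -14.7], -1],
    [[110, 1.6, 96], [10.5, 22.6, -14.7], -1]
  ]
}}

```text
clock: 20.25
position: [0.6217, 0.0266, 0.2488]
tool_rot: [3.141, -0.832, 1.743]
force: [-0.0, 0.2, -1.7]
grip_width: 0.0142
finger_force: 97.8
```

```bash
python3 - <<'E'
from h import *
o=observe();print(o["clock"],o["position"],o["tool_rot"],o["force"])
R=Ro.from_euler('xyz',o["tool_rot"]); Rs=R*Ro.from_euler('x',180,degrees=True)*Ro.from_euler('y',-30,degrees=True)
G=o["position"]-R.apply([0,0,.019]); 
E=[G+Rs.apply([-.102+a,b,-.0044]) for a,b in((0,0),(0,.008),(0,-.008),(.05,0))];print(np.round(E,4))
for n in("side","top"):
    s=grab_frame(n); print(n,proj(n,E).round(1),"rim c",proj(n,[(.6254,.005,.075)]).round(1))
    hsv=cv2.cvtColor(s,cv2.COLOR_BGR2HSV); u,v=proj(n,[E[0]])[0].astype(int)
    m=((hsv[...,0]<20)&(hsv[...,1]>90)&(hsv[...,2]>25)); w=m[v-25:v+25,u-25:u+25]
    ys,xs=np.nonzero(w); 
    if len(ys): 
        print("brown px",len(ys),"x",xs.min()+u-25,xs.max()+u-25,"y",ys.min()+v-25,ys.max()+v-25)
        k=ys.max(); print("lowest row x",xs[ys>=k-1].min()+u-25,xs[ys>=k-1].max()+u-25)
    # rim edges: edge map bbox by refit of projected ellipse on gradient
    g=cv2.GaussianBlur(cv2.cvtColor(cv2.imread(f"pics/{n}0.png"),cv2.COLOR_BGR2GRAY),(0,0),1).astype(float)
    gx=cv2.Sobel(g,-1,1,0);gy=cv2.Sobel(g,-1,0,1);mag=np.hypot(gx,gy)
    th=np.linspace(0,2*np.pi,120); best=[]
    for cx in np.arange(.613,.638,.001):
        for cy in np.arange(-.008,.019,.001):
            q=proj(n,np.c_[cx+.028*np.cos(th),cy+.028*np.sin(th),0*th+.075]).astype(np.float32)
            q2=proj(n,np.c_[cx+.034*np.cos(th),cy+.034*np.sin(th),0*th+.075]).astype(np.float32)
            f=lambda q:cv2.remap(mag.astype(np.float32),q[None,:,0],q[None,:,1],1).mean()
            best.append((f(q)+f(q2),cx,cy))
    print(sorted(best)[-4:])
E
```

```text
20.25 [0.62172268 0.02656699 0.24882841] [ 3.14113367 -0.8322576   1.74317761] [-0.04953476  0.248817   -1.72762519]
[[ 0.6271 -0.0045  0.161 ]
 [ 0.6193 -0.0058  0.161 ]
 [ 0.635  -0.0031  0.161 ]
 [ 0.6253  0.006   0.2099]]
side [[270.2 224.8]
 [274.7 225. ]
 [265.6 224.7]
 [267.3 208.8]] rim c [[273.  260.5]]
brown px 309 x 260 277 y 199 228
lowest row x 266 273
[(np.float32(311.05457), np.float64(0.627), np.float64(0.009000000000000001)), (np.float32(313.3649), np.float64(0.627), np.float64(0.006999999999999999)), (np.float32(321.87585), np.float64(0.628), np.float64(0.008)), (np.float32(324.55273), np.float64(0.627), np.float64(0.008))]
top [[292.2 205.8]
 [292.5 208.7]
 [291.8 202.9]
 [286.5 196.8]] rim c [[290.4 221.7]]
brown px 115 x 278 294 y 180 206
lowest row x 290 294
[(np.float32(272.61584), np.float64(0.626), np.float64(0.005000000000000001)), (np.float32(272.6827), np.float64(0.625), np.float64(0.004)), (np.float32(273.55655), np.float64(0.624), np.float64(0.005000000000000001)), (np.float32(274.48672), np.float64(0.625), np.float64(0.005000000000000001))]
```

```bash
python3 - <<'E'
from h import *
for z in(.085,.03,.013): place(z,12,-.007,cx=.626,cy=.0065)
E
```

```text
grasp [0.624 0.016 0.186] shift mm [-54.    0.5  54.1] rot deg [ 0.16  0.32 -0.05] tcp target [0.6218 0.0302 0.173 ]
grasp [0.624 0.016 0.131] shift mm [-94.7   0.5  91.1] rot deg [ 0.16  0.32 -0.05] tcp target [0.6218 0.0302 0.118 ]
grasp [0.624 0.016 0.114] shift mm [-107.2    0.5  102.6] rot deg [ 0.16  0.32 -0.05] tcp target [0.6218 0.0302 0.101 ]
```

Request:
{"name": "send_rows", "arguments": {
  "increments": [
    [[-6, 0.5, 9], [0.2, 0.3, 0], -1],
    [[-18, 0.5, 21], [0.2, 0.3, 0], -1],
    [[-34, 0.5, 36], [0.2, 0.3, 0], -1],
    [[-47, 0.5, 48], [0.2, 0.3, 0], -1],
    [[-54, 0.5, 54], [0.2, 0.3, 0], -1],
    [[-60, 0.5, 60], [0.2, 0.3, 0], -1],
    [[-68, 0.5, 67], [0.2, 0.3, 0], -1],
    [[-74, 0.5, 72], [0.2, 0.3, 0], -1],
    [[-77, 0.5, 75], [0.2, 0.3, 0], -1],
    [[-77, 0.5, 75], [0.2, 0.3, 0], -1]
  ]
}}

```text
clock: 21.35
position: [0.6215, 0.0312, 0.1409]
tool_rot: [-3.139, -0.84, 1.744]
force: [0.1, -0.2, -1.9]
grip_width: 0.0142
finger_force: 97.8
```

```bash
python3 - <<'E'
from h import *
o=observe();print(o["clock"],o["position"],o["force"],o["moment"])
for z in(.03,.011): place(z,12,-.007,cx=.626,cy=.0065)
E
```

```text
21.35 [0.62150847 0.03119781 0.14094737] [ 0.10027265 -0.169675   -1.85634543] [-1.11404359 -0.2105673   0.01250605]
grasp [0.624 0.016 0.131] shift mm [-17.8   0.2  14.5] rot deg [-0.13 -0.11 -0.04] tcp target [0.6218 0.0302 0.118 ]
grasp [0.624 0.016 0.112] shift mm [-32.    0.2  27.2] rot deg [-0.13 -0.11 -0.04] tcp target [0.6218 0.0302 0.099 ]
```

Request:
{"name": "send_rows", "arguments": {
  "increments": [
    [[-5, 0, 4], [0, 0, 0], -1],
    [[-12, 0, 10], [0, 0, 0], -1],
    [[-19, 0, 16], [0, 0, 0], -1],
    [[-24, 0, 20], [0, 0, 0], -1],
    [[-27, 0, 22.5], [0, 0, 0], -1],
    [[-28, 0, 23.5], [0, 0, 0], -1],
    [[-28, 0, 23.5], [0, 0, 0], -1]
  ]
}}

```text
clock: 22.05
position: [0.6218, 0.03, 0.1048]
tool_rot: [-3.139, -0.84, 1.745]
force: [0.2, 0.3, -1.6]
grip_width: 0.0141
finger_force: 97.8
```

```bash
python3 - <<'E'
from h import *
o=observe();print(o["clock"],o["position"],o["force"],o["moment"])
for a in((.011,12,-.007),(.013,20,-.011),(.013,22,-.012)): place(*a,cx=.626,cy=.0065)
E
```

```text
22.05 [0.62177014 0.0300174  0.10475405] [ 0.19428556  0.28478956 -1.57735755] [-1.19586944 -0.18737353  0.00769141]
grasp [0.624 0.016 0.112] shift mm [-4.2  0.1  4. ] rot deg [-0.12 -0.11 -0.02] tcp target [0.6218 0.0302 0.099 ]
grasp [0.623 0.026 0.11 ] shift mm [-1.3  0.1 12. ] rot deg [-0.12 -8.11 -0.02] tcp target [0.6204 0.038  0.0958]
grasp [0.622 0.028 0.109] shift mm [-1.2  0.1 14.4] rot deg [-1.200e-01 -1.011e+01 -1.000e-02] tcp target [0.6201 0.0398 0.0942]
```

Request:
{"name": "send_rows", "arguments": {
  "increments": [
    [[0, 0, 2], [0, -2, 0], -1],
    [[0, 0, 5], [0, -4, 0], -1],
    [[0, 0, 8], [0, -6, 0], -1],
    [[0, 0, 11], [0, -8, 0], -1],
    [[0, 0, 13], [0, -10, 0], -1],
    [[-1, 0, 14], [0, -10, 0], -1],
    [[-1, 0, 14], [0, -10, 0], -1]
  ]
}}

```text
clock: 22.75
position: [0.62, 0.0398, 0.0947]
tool_rot: [-3.139, -0.665, 1.746]
force: [-0.2, 0.3, -3.5]
grip_width: 0.0142
finger_force: 97.8
```

```bash
python3 - <<'E'
from h import *
f=[]
for i in range(3): grab_frame("side");o=observe();f.append(o["force"])
print(o["clock"],o["position"],np.round(f,1),o["moment"])
for a in((.013,22,-.012),(.010,22,-.012),): place(*a,cx=.626,cy=.0065)
E
```

```text
22.9 [0.62003169 0.03908145 0.09444062] [[ 0.4 -0.7 -1.5]
 [ 0.8 -0.  -2.5]
 [ 0.   0.1 -2.6]] [-0.9722347  -0.19722616 -0.0248453 ]
grasp [0.622 0.028 0.109] shift mm [0.4 0.2 0.6] rot deg [-0.11 -0.12 -0.05] tcp target [0.6201 0.0398 0.0942]
grasp [0.622 0.028 0.106] shift mm [-1.4  0.2  2.9] rot deg [-0.11 -0.12 -0.05] tcp target [0.6201 0.0398 0.0912]
```

Request:
{"name": "send_rows", "arguments": {
  "increments": [
    [[-0.6, 0, 0.8], [0, 0, 0], -1],
    [[-1.2, 0, 1.6], [0, 0, 0], -1],
    [[-1.8, 0, 2.4], [0, 0, 0], -1],
    [[-1.8, 0, 2.4], [0, 0, 0], -1]
  ]
}}

```text
clock: 23.3
position: [0.6201, 0.0396, 0.0917]
tool_rot: [-3.139, -0.665, 1.745]
force: [-0.2, -1.3, -1.0]
grip_width: 0.0146
finger_force: 97.9
```

Request:
{"name": "send_rows", "arguments": {
  "increments": [
    [[-0.6, 0, 0.8], [0, 0, 0], -1],
    [[-1.2, 0, 1.6], [0, 0, 0], -1],
    [[-1.2, 0, 1.6], [0, 0, 0], -1]
  ]
}}

```text
clock: 23.6
position: [0.6203, 0.0402, 0.091]
tool_rot: [-3.141, -0.666, 1.746]
force: [-2.5, -1.4, 14.6]
grip_width: 0.0143
finger_force: 99.7
```

Request:
{"name": "send_rows", "arguments": {
  "increments": [
    [[0.6, 0, -0.8], [0, 0, 0], -1],
    [[0.6, 0, -0.8], [0, 0, 0], -0.7],
    [[0.6, 0, -0.8], [0, 0, 0], -0.6],
    [[0.6, 0, -0.8], [0, 0, 0], -0.5],
    [[0.6, 0, -0.8], [0, 0, 0], -0.3],
    [[0.6, 0, -0.8], [0, 0, 0], 0],
    [[0.6, 0, -0.8], [0, 0, 0], 0.4],
    [[0.6, 0, -0.8], [0, 0, 0], 1],
    [[0.6, 0, -0.8], [0, 0, 0], 1],
    [[0.6, 0, -0.8], [0, 0, 0], 1]
  ],
  "newtons": 30
}}

```text
clock: 24.6
position: [0.6201, 0.0396, 0.0908]
tool_rot: [-3.14, -0.665, 1.745]
force: [0.1, 0.4, 0.5]
grip_width: 0.0854
finger_force: 0.0
```

```bash
cat > sc.py <<'E'
from h import *
def seg(n,pts=None):
    s=grab_frame(n);hsv=cv2.cvtColor(s,cv2.COLOR_BGR2HSV)
    m=((hsv[...,0]<20)&(hsv[...,1]>90)&(hsv[...,2]>25)).astype(np.uint8)
    k,l,st,c=cv2.connectedComponentsWithStats(m)
    print(n,[(list(map(int,st[i])),c[i].round(1).tolist()) for i in range(1,k) if st[i,4]>30 and 230<c[i][0]<340])
    return s
E
python3 - <<'E'
from sc import *
o=observe();print(o["clock"],o["position"],o["force"],o["grip_width"])
seg("side");seg("top")
for lam in(12,22,27):
    y=np.radians(100);Rs=Ro.from_euler('z',100,degrees=True)*Ro.from_euler('y',-(90-lam),degrees=True)
    E=np.array([.626,.0065,.013])+(-.014)*np.array([np.cos(y),np.sin(y),0]); P=[E+Rs.apply(a) for a in((.065,0,0),(.13,0,0),(.225,0,-.028))]
    print(lam,proj("side",P).round(),proj("top",P).round())
E
```

```text
24.6 [0.62005794 0.03962594 0.0907672 ] [0.05388906 0.4102886  0.49954576] 0.08536626286051895
side [([300, 340, 47, 46, 1760], [323.5, 362.7])]
top [([273, 213, 16, 14, 119], [281.0, 219.7])]
12 [[272. 260.]
 [269. 243.]
 [262. 228.]] [[290. 221.]
 [283. 211.]
 [260. 196.]]
22 [[272. 266.]
 [268. 255.]
 [260. 252.]] [[286. 222.]
 [275. 213.]
 [246. 201.]]
27 [[272. 269.]
 [268. 261.]
 [259. 265.]] [[284. 223.]
 [271. 214.]
 [239. 204.]]
```

Request:
{"name": "send_rows", "arguments": {
  "increments": [
    [[0, 0, -3], [0, 0, 0], 1],
    [[0, 0, -10], [0, 0, 0], 1],
    [[0, 0, -22], [0, 0, 0], 1],
    [[0, 0, -38], [0, 0, 0], 1],
    [[0, 0, -58], [0, 0, 0], 1],
    [[0, 0, -80], [0, 0, 0], 1],
    [[0, 0, -105], [0, 0, 0], 1],
    [[0, 0, -130], [0, 0, 0], 1],
    [[0, 0, -150], [0, 0, 0], 1],
    [[0, 0, -160], [0, 0, 0], 1]
  ]
}}

```text
clock: 25.7
position: [0.6381, -0.0595, 0.2187]
tool_rot: [3.141, -0.663, 1.745]
force: [0.4, 1.2, -0.3]
grip_width: 0.0854
finger_force: 0.0
```

```bash
python3 - <<'E'
from sc import *
o=observe();print(o["clock"],o["position"],o["force"])
seg("side");seg("top")
go((.45,-.25,.35),60,0)
E
```

```text
25.7 [ 0.63811994 -0.05950627  0.21870054] [ 0.43370768  1.2350037  -0.2923451 ]
side [([300, 340, 47, 46, 1764], [323.5, 362.7])]
top [([273, 213, 26, 17, 172], [285.0, 221.5])]
shift mm [ -52.9 -218.3 -185.1] rot deg [-13.27 -36.45  38.49] tcp target [ 0.45  -0.25   0.331]
```

Request:
{"name": "send_rows", "arguments": {
  "increments": [
    [[0, 0, -30], [0, 0, 0], 1],
    [[0, 0, -70], [0, 0, 0], 1],
    [[-5, -20, -110], [-1, -4, 4], 1],
    [[-15, -60, -140], [-4, -10, 10], 1],
    [[-25, -100, -160], [-6, -17, 17], 1],
    [[-35, -140, -175], [-8, -23, 24], 1],
    [[-45, -180, -185], [-11, -30, 31], 1],
    [[-53, -218, -185], [-13, -36, 38], 1],
    [[-53, -218, -185], [-13, -36, 38], 1],
    [[-53, -218, -185], [-13, -36, 38], 1]
  ]
}}

```text
clock: 26.8
position: [0.4504, -0.2471, 0.33]
tool_rot: [-3.136, -0.007, 1.06]
force: [1.0, 0.5, 0.2]
grip_width: 0.0852
finger_force: 0.0
```

```bash
python3 - <<'E'
from sc import *
from scipy.optimize import least_squares
o=observe();print(o["clock"],o["position"],o["force"])
s=seg("side");t=seg("top")
ims={"side":s,"top":t}
for n in ims:
    d=cv2.absdiff(ims[n],cv2.imread(f"pics/{n}0.png")).max(2)
    b=(d>30).astype(np.uint8); k,l,st,c=cv2.connectedComponentsWithStats(b)
    print(n,"changes",[(list(map(int,st[i]))) for i in range(1,k) if st[i,4]>60])
    cv2.imwrite(f"pics/{n}9.png",ims[n])
for n in ims:
    g=cv2.GaussianBlur(cv2.cvtColor(ims[n],cv2.COLOR_BGR2GRAY),(0,0),1).astype(np.float32)
    mag=np.hypot(cv2.Sobel(g,-1,1,0),cv2.Sobel(g,-1,0,1)); th=np.linspace(0,6.283,120)
    def best(R,z,x0,y0):
        f=lambda x,y:cv2.remap(mag,*[proj(n,np.c_[x+R*np.cos(th),y+R*np.sin(th),0*th+z]).astype(np.float32)[None,:,i] for i in(0,1)],1).mean()
        return max((f(x,y),round(x,3),round(y,3)) for x in np.arange(x0-.012,x0+.013,.002) for y in np.arange(y0-.012,y0+.013,.002))
    print(n,"crock foot",best(.041,0.0,.626,.0065),"bowl rim",best(.085,.055,.495,.19))
E
```

```text
26.8 [ 0.45036962 -0.24705339  0.33000529] [0.98877862 0.46390225 0.16413493]
side [([310, 15, 54, 12, 263], [334.3, 20.6]), ([300, 340, 47, 46, 1763], [323.4, 362.7]), ([233, 422, 11, 21, 32], [237.9, 432.6])]
top [([273, 213, 26, 17, 172], [285.1, 221.5])]
side changes [[364, 0, 82, 84, 2412], [467, 0, 48, 68, 1984], [297, 162, 83, 62, 2082], [601, 176, 39, 84, 1428], [375, 226, 11, 14, 82], [374, 237, 84, 91, 4210], [233, 255, 60, 23, 775], [542, 267, 50, 47, 1161], [252, 307, 48, 57, 1399], [522, 318, 96, 108, 2500], [532, 319, 73, 84, 1951], [300, 340, 47, 53, 1980], [291, 344, 9, 12, 67]]
top changes [[190, 120, 450, 360, 59899], [410, 186, 12, 16, 88], [210, 260, 28, 34, 613], [394, 374, 96, 53, 3077], [203, 441, 9, 21, 108], [293, 449, 18, 31, 131]]
side crock foot (np.float32(105.496826), np.float64(0.624), np.float64(0.018)) bowl rim (np.float32(99.17176), np.float64(0.497), np.float64(0.192))
top crock foot (np.float32(116.64028), np.float64(0.622), np.float64(0.014)) bowl rim (np.float32(78.97013), np.float64(0.493), np.float64(0.184))
```

```bash
python3 - <<'E'
from h import *
def e(p):
    g=cv2.cvtColor(cv2.imread(p),cv2.COLOR_BGR2GRAY).astype(np.float32); g=np.log(g+8)
    return np.hypot(cv2.Sobel(g,-1,1,0),cv2.Sobel(g,-1,0,1))
for n,L in(("side",{"remote":(318,286,108,56),"pepper":(362,226,30,48),"turq":(360,210,32,26),"mug":(246,182,50,56),"bottle":(194,304,42,76),"crock":(250,275,48,28),"bowl":(264,325,112,105)}),("top",{"remote":(255,262,38,80),"pepper":(316,282,24,30),"crock":(274,230,36,18),"bottle":(208,182,34,42)})):
    a,b=e(f"pics/{n}0.png"),e(f"pics/{n}9.png")
    for k,(x,y,w,h) in L.items():
        r=cv2.matchTemplate(b[y-14:y+h+14,x-14:x+w+14],a[y:y+h,x:x+w],cv2.TM_CCOEFF_NORMED); _,v,_,p=cv2.minMaxLoc(r); print(n,k,round(v,2),p[0]-14,p[1]-14)
E
```

```text
side remote 0.95 0 0
side pepper 0.64 0 0
side turq 0.85 0 0
side mug 1.0 0 0
side bottle 1.0 0 0
side crock 0.77 0 1
side bowl 0.7 0 0
top remote 0.11 0 0
top pepper 0.14 7 -14
top crock 0.89 0 0
top bottle 0.94 0 0
```

```bash
python3 - <<'E'
from workcell import *
print(job_done())
E
```

```text
the job is handed in; nothing more can be done
None
```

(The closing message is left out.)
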